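# Return the solvent bottles to their own negatives

### The job

The three solvent bottles have strayed to the wrong glass negatives. Move them round, parking one in the empty glass dish to free a coaster, until each bottle stands upright and flat inside the coaster of its own cap colour. They are glass, so set them down rather than drop them, and leave the negatives lying where they are.

Things in the scene. Friction and masses are not known exactly. Their poses are not given: they have to be found in the camera images.
- bottle_red: small glass solvent bottle, loose: round amber body 46 mm across, straight-sided up to 62 mm, then a shoulder; red screw cap 28 mm across, 95 mm high overall, red label band near the foot, about 0.15 kg. Origin at the centre of its underside, z up along the bottle. It starts upright on a coaster of another colour
- bottle_blue: small glass solvent bottle, loose: round amber body 46 mm across, straight-sided up to 62 mm, then a shoulder; blue screw cap 28 mm across, 95 mm high overall, blue label band near the foot, about 0.15 kg. Origin at the centre of its underside, z up along the bottle. It starts upright on a coaster of another colour
- bottle_yellow: small glass solvent bottle, loose: round amber body 46 mm across, straight-sided up to 62 mm, then a shoulder; yellow screw cap 28 mm across, 95 mm high overall, yellow label band near the foot, about 0.15 kg. Origin at the centre of its underside, z up along the bottle. It starts upright on a coaster of another colour
- station_red: red coaster on a fixed grey board (230 x 120 mm, 6 mm thick) that also carries one negative. Origin on the table right under the coaster's centre; x runs along the board towards the negative, z up. The coaster is a round dish, 82 mm across outside, 68 mm inside; its floor is 9 mm above the origin and its rim 13 mm above it. The board reaches 45 mm behind the origin and 185 mm ahead of it along x
- station_blue: blue coaster on a fixed grey board (230 x 120 mm, 6 mm thick) that also carries one negative. Origin on the table right under the coaster's centre; x runs along the board towards the negative, z up. The coaster is a round dish, 82 mm across outside, 68 mm inside; its floor is 9 mm above the origin and its rim 13 mm above it. The board reaches 45 mm behind the origin and 185 mm ahead of it along x
- station_yellow: yellow coaster on a fixed grey board (230 x 120 mm, 6 mm thick) that also carries one negative. Origin on the table right under the coaster's centre; x runs along the board towards the negative, z up. The coaster is a round dish, 82 mm across outside, 68 mm inside; its floor is 9 mm above the origin and its rim 13 mm above it. The board reaches 45 mm behind the origin and 185 mm ahead of it along x
- dish: empty clear glass petri dish, fixed on a black square rubber mat (115 mm): the spare place for a bottle. Origin on the table under the dish's centre, z up. Dish 90 mm across outside, 84 mm inside; floor 6 mm above the origin, rim 17 mm above it
- negative_red: dark glass-plate negative, 120 x 90 x 2 mm, lying loose on white blotter on the board with the red coaster, its centre about 115 mm from the coaster's centre. Origin at the centre of its underside (7 mm above the table), x along its long side
- negative_blue: dark glass-plate negative, 120 x 90 x 2 mm, lying loose on white blotter on the board with the blue coaster, its centre about 115 mm from the coaster's centre. Origin at the centre of its underside (7 mm above the table), x along its long side
- negative_yellow: dark glass-plate negative, 120 x 90 x 2 mm, lying loose on white blotter on the board with the yellow coaster, its centre about 115 mm from the coaster's centre. Origin at the centre of its underside (7 mm above the table), x along its long side
There are look-alikes about, which are no part of the job. Leave any green look-alike of the bottle_yellow alone.

How it is judged:
By the outcome, as a careful person would: the job done as asked, in the order asked, and still so for the second after the job is handed in, with the robot touching nothing.
It also fails if it takes over 104 s, if anything falls off the work surface, if the arm or the gripper's body presses on something with over 40 N, if the wrist force passes 120 N, or if a joint passes its speed limit or range.

### The arm

A 6-joint arm with a two-finger parallel gripper is mounted at the origin on the work surface. World frame = base frame: x ahead of the robot, y to its left, z up, the work surface at z = 0. Lengths are in m, angles in rad, forces in N, time in s.
With the tool pointing down it reaches from about 0.35 to 0.975 m from the base axis. Payload 4.9 kg.
Tool frame: the origin (TCP) lies between the finger pads; the fingertips stand 25 mm ahead of it and the grasp point (between the pads) lies 6 mm ahead of it; z points along the fingers, y is the line along which they close (so a half turn about z gives the same grasp; the last joint's range is limited). The gripper opens to 85 mm and grips with 20 to 120 N. Pads are 22 mm wide; open, the fingers measure 114 mm over their backs; the gripper's body (76 mm by 85 mm) begins 54 mm behind the grasp point. The pads swing forward as they close: fully open they stand 13 mm farther back than shut.
Start: joints at [-1.386, 0.053, 1.613, -0, 1.476, -0.119], TCP at [0.187, -0.596, 0.234] pointing down, gripper open.
Joint ranges: [-3.01, 3.01], [-1.01, 2.22], [0.06, 2.58], [-1.02, 4.17], [0.09, 2.62], [-3.14, 3.14]. Speed limits (rad/s): [2.57, 2.57, 3.14, 3.14, 3.14, 3.14].

### API

Orientations are given as a unit quaternion [w, x, y, z].
In Python, from plant import manip gives the robot as it stands.
- The arm moves only by the shell command python3 -m inch 'ROWS'. ROWS is JSON, a list of rows, each a list of 3 entries, a list of its own where there are three numbers: the shift along the tool's x, y, z in m, then the turn, a rotation vector about the tool's x, y, z in rad, then the opening, from 0 (shut) to 1 (fully open). A call has 1 to 8 rows; each row shifts and turns the commanded pose from where the row before left it, along the tool's axes as they then stand; what a row does not reach is not made up. A row lasts 1/10 s, in which the tool goes at most 50 mm and 8.59 degrees, less where a joint would pass 70% of its speed; a pose out of reach is approached as far as the arm can. A call with a gripper value outside its range is refused whole. The fingers move at their own pace and stop on an object; the grip force is fixed at half the most. Time passes only in rows, so rows that do not move let the fingers close. It gives the time, the measured TCP pose, the force, the opening and the grip force at its end, in the units of the state.
- manip.state(): the state, without advancing time (a new reading comes with each control period).
- manip.grab_frame(name): name is "scene" or "top"; returns (picture, depth): 384x512x3 uint8, red, green, blue; 384x512 float32, m along the optical axis (not along the pixel's ray), 0 where there is no reading.
- manip.camera_params(name): a dict with "camera_matrix" (3x3 intrinsics, pixels), "rvec" (rotation vector, rad) and "tvec" (3), from world to camera coordinates, as OpenCV has them. Camera axes: x right, y down, z forward; pixel columns grow to the right and rows downward; lengths in m; the calibration is good to about 2 mm. A picture is of the moment at which its call begins. camera_params takes no time and is no camera call.
- manip.job_done(): hands the job in; it is judged then, once.
Trained networks look in the newest picture that a camera, given by its name, has taken for a name from the list of things; names that differ only in an ending like _2 or _b are one class to them, and where a whole thing is asked for, a point or a joint stands for the part that bears it (a point fixed in the world has none). Each returns a list of dicts, best first, with "score" (0 to 1); they miss things now and then, are a little off and sometimes report something else, mostly with a low value. They report only what shows in the picture. A call takes as long as a camera call. They do not tell look-alikes from the thing itself.
- manip.look_for(camera, label): "point" ([x, y, z] in m, in world coordinates, good to about 4 mm: the middle of the surface that is visible of it).
The state is a dict: "time": time; "joint_pos": joint angles; "joint_vel": joint speeds; "joint_efforts": joint torques, N m; "tool_pos": TCP position; "tool_rot": TCP orientation; "contact_force": force on the tool from outside, world axes, zero at the start; "ft_torque": the same for the moment, N m; "gripper_width": opening from 0.0 (shut) to 1.0 (fully open); "grasp_force": force on a finger pad.
Only numpy, scipy, OpenCV 4.12 (cv2) and the standard library are available. Lean on these libraries where they do the work, as an engineer would, in place of code of your own. Each camera call takes 0.05 s, during which the arm holds its last target. There are 200 camera calls.

## Working session

There is one attempt and no reset: what is moved stays moved. The work goes in short steps, Python scripts to look and compute and a shell command to move; the robot and the scene stay as the last step left them, time stands still between calls to the robot, and variables do not carry over. Pictures are saved under pics/ and viewed, at most 14 in all, crops included, and the job is handed in when it is done.

```bash
mkdir -p pics; cat > h.py <<'E'
import numpy as np, cv2
from plant import manip
def px2w(cam,u,v,z):
    """pixel -> world on plane z"""
    p=manip.camera_params(cam);K=np.array(p["camera_matrix"]);R=cv2.Rodrigues(np.array(p["rvec"],float))[0];t=np.array(p["tvec"],float).ravel()
    d=R.T@np.linalg.inv(K)@[u,v,1];c=-R.T@t
    return c+d*(z-c[2])/d[2]
def w2px(cam,P):
    p=manip.camera_params(cam)
    return cv2.projectPoints(np.array(P,float).reshape(-1,3),np.array(p["rvec"],float),np.array(p["tvec"],float),np.array(p["camera_matrix"]),None)[0].reshape(-1,2)
E
python3 - <<'E'
from h import *
for c in("scene","top"):
    im,d=manip.grab_frame(c);cv2.imwrite(f"pics/{c}0.png",im[:,:,::-1])
    for l in["bottle_red","bottle_blue","bottle_yellow","station_red","station_blue","station_yellow","dish"]:
        print(c,l,[(np.round(x["point"],3).tolist(),round(x["score"],2)) for x in manip.look_for(c,l)[:4]])
print(manip.state())
E
```

```text
scene bottle_red [([0.525, 0.095, 0.064], 0.96)]
scene bottle_blue []
scene bottle_yellow [([0.386, -0.185, 0.052], 0.71), ([0.489, -0.114, 0.066], 0.6), ([0.372, -0.099, 0.064], 0.52)]
scene station_red [([0.517, -0.127, 0.011], 0.77)]
scene station_blue [([0.555, 0.083, 0.006], 0.63), ([0.518, -0.13, 0.01], 0.55)]
scene station_yellow [([0.586, -0.333, 0.007], 0.87)]
scene dish [([0.491, 0.325, 0.004], 0.72), ([0.561, -0.329, 0.063], 0.46)]
top bottle_red [([0.512, 0.096, 0.076], 0.63)]
top bottle_blue [([0.541, -0.318, 0.076], 0.69)]
top bottle_yellow [([0.374, -0.178, 0.068], 0.82), ([0.358, -0.085, 0.071], 0.7), ([0.475, -0.107, 0.074], 0.55)]
top station_red [([0.509, -0.113, 0.005], 0.91), ([0.48, 0.326, 0.01], 0.62)]
top station_blue [([0.534, 0.101, 0.006], 0.62)]
top station_yellow [([0.578, -0.32, 0.006], 0.67)]
top dish []
{'time': 0.8, 'joint_pos': array([-1.38603926e+00,  5.26459090e-02,  1.61286701e+00,  1.73510325e-05,
        1.47599581e+00, -1.18975471e-01]), 'joint_vel': array([-0.00076006, -0.0013219 , -0.00178601, -0.00067871, -0.00018529,
        0.00216304]), 'joint_efforts': array([ 4.72193315e-04, -3.93634307e+01, -3.70441926e+01, -2.21393498e-04,
        3.88203480e-04,  2.35255698e-06]), 'tool_pos': array([ 0.18694658, -0.59638285,  0.23435687]), 'tool_rot': array([4.16566488e-05, 9.88490588e-01, 1.51282373e-01, 1.00118843e-05]), 'contact_force': array([-0.29188417, -0.10404304, -0.4118801 ]), 'ft_torque': array([ 0.03909647,  0.00703525, -0.03827829]), 'grasp_force': 0.0, 'gripper_width': 0.9974119138050807}
```

View pics/top0.png

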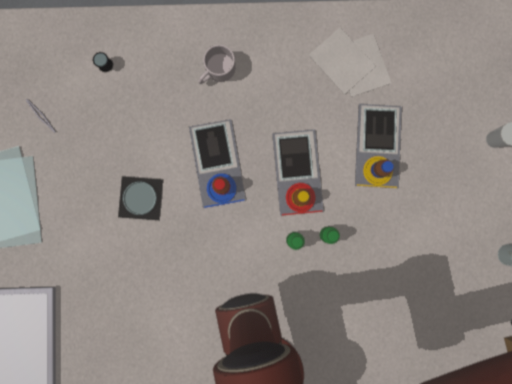

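View pics/scene0.png

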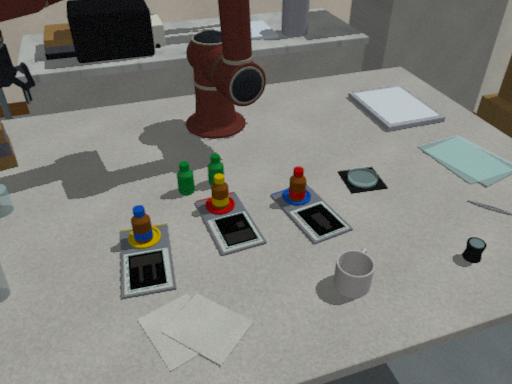

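The top view shows the red bottle on the blue coaster (221,187), yellow on red (302,197), blue on yellow (385,168) and the dish at (139,198). Two green look-alikes stand at (296,240) and (330,234). The scene view agrees. Next I need precise centres.

```bash
cat >> h.py <<'E'
def cloud(cam):
    im,d=manip.grab_frame(cam);p=manip.camera_params(cam);K=np.array(p["camera_matrix"]);R=cv2.Rodrigues(np.array(p["rvec"],float))[0];t=np.array(p["tvec"],float).ravel()
    v,u=np.mgrid[:384,:512];C=np.stack([u,v,np.ones_like(u)],-1)@np.linalg.inv(K).T*d[...,None]
    hsv=cv2.cvtColor(im,cv2.COLOR_RGB2HSV).astype(int)
    return im,hsv,(C-t)@R
HUE={"red":(175,6),"yellow":(22,33),"blue":(105,130)}
def cmask(hsv,c):
    a,b=HUE[c];h=hsv[...,0];m=(h>=a)&(h<=b) if a<b else (h>=a)|(h<=b)
    return m&(hsv[...,1]>150)&(hsv[...,2]>60)
def ell(cam,m,z):
    """centre in world of rim ellipse from mask outline hull"""
    n,l,s,_=cv2.connectedComponentsWithStats(m.astype(np.uint8))
    k=1+np.argmax(s[1:,4]);c,_=cv2.findContours((l==k).astype(np.uint8),0,1)
    e=cv2.fitEllipse(cv2.convexHull(max(c,key=len)));return px2w(cam,*e[0],z)[:2],e
E
python3 - <<'E'
from h import *
R=lambda a:np.round(a,4).tolist()
for cam in("top","scene"):
    im,hsv,W=cloud(cam);roi=(W[...,0]>.42)&(W[...,0]<.65)&(abs(W[...,1])<.4)
    for c in HUE:
        m=cmask(hsv,c)&roi
        cap=m&(W[...,2]>.075);cap_top=m&(W[...,2]>.096);low=m&(W[...,2]<.022)
        print(cam,c,"cap",cap.sum(),R(np.median(W[cap],0)),"top",cap_top.sum(),R(W[cap_top].mean(0)) if cap_top.any() else "")
        try:
            w,e=ell(cam,low,.013);print("   coaster",low.sum(),R(w),R(e[1]),"bbox c",R((W[low][:,:2].min(0)+W[low][:,:2].max(0))/2),R(np.ptp(W[low][:,:2],axis=0)))
        except Exception as ex: print(ex)
    dk=(hsv[...,2]<60)&(abs(W[...,0]-.485)<.09)&(abs(W[...,1]-.325)<.09)&(W[...,2]<.03)
    v,u=np.nonzero(dk);r=cv2.minAreaRect(np.stack([u,v],1).astype(np.float32));print("mat",R(px2w(cam,*r[0],.003)[:2]),r[1])
E
```

```text
top red cap 112 [0.5088, 0.1013, 0.1037] top 93 [0.5075, 0.0981, 0.143]
   coaster 346 [0.472, -0.1122] [27.4793, 29.1914] bbox c [0.4719, -0.1114] [0.0798, 0.0746]
top yellow cap 94 [0.4724, -0.111, 0.1037] top 91 [0.472, -0.1095, 0.1171]
   coaster 327 [0.5395, -0.3265] [27.6238, 29.6695] bbox c [0.5393, -0.3244] [0.0777, 0.0746]
top blue cap 73 [0.543, -0.3285, 0.104] top 73 [0.5399, -0.3197, 0.1371]
   coaster 211 [0.5028, 0.1042] [25.6799, 28.0528] bbox c [0.5027, 0.1045] [0.0747, 0.0682]
mat [0.4833, 0.3262] (39.792869567871094, 38.915672302246094)
scene red cap 84 [0.5167, 0.098, 0.1012] top 57 [0.514, 0.0991, 0.1023]
   coaster 239 [0.4787, -0.1147] [19.0326, 29.1083] bbox c [0.4846, -0.0206] [0.1015, 0.2638]
scene yellow cap 114 [0.4804, -0.1136, 0.0998] top 64 [0.4756, -0.1118, 0.1026]
   coaster 328 [0.5439, -0.3275] [23.3126, 33.7106] bbox c [0.5296, -0.2375] [0.1075, 0.2832]
scene blue cap 111 [0.5524, -0.331, 0.1021] top 77 [0.5487, -0.3303, 0.103]
   coaster 200 [0.5107, 0.1001] [18.1048, 28.4919] bbox c [0.5145, -0.1043] [0.1036, 0.4936]
mat [0.4904, 0.3236] (22.691556930541992, 46.12884521484375)
```

```bash
python3 -m inch '[[[0,0,0],[0,0,0.1013],1],[[0,0,0],[0,0,0.1013],1],[[0,0,0],[0,0,0.1013],1],[[0,0,0],[0,0,0],1]]'
```

```text
time: 1.3
tool_pos: [0.187, -0.5964, 0.2343]
tool_rot: [0.0, 1.0, 0.0, -0.0]
contact_force: [0.2, -0.6, -0.3]
gripper_width: 1.001
grasp_force: 0.0
```

```bash
python3 -m inch '[[[0.036,-0.033,0],[0,0,0],1],[[0.036,-0.033,0],[0,0,0],1],[[0.036,-0.033,0],[0,0,0],1],[[0.036,-0.033,0],[0,0,0],1],[[0.036,-0.033,0],[0,0,0],1],[[0.036,-0.033,0],[0,0,0],1],[[0.036,-0.033,0],[0,0,0],1],[[0.036,-0.033,0],[0,0,0],1]]'; python3 -m inch '[[[0.004,-0.048,0],[0,0,0],1],[[0.004,-0.048,0],[0,0,0],1],[[0.004,-0.048,0],[0,0,0],1],[[0.004,-0.048,0],[0,0,0],1],[[0.004,-0.048,0],[0,0,0],1],[[0.004,-0.048,0],[0,0,0],1],[[0.004,-0.048,0],[0,0,0],1],[[0,0,0],[0,0,0],1]]'
```

```text
time: 2.1
tool_pos: [0.4763, -0.3309, 0.2346]
tool_rot: [0.0, 1.0, 0.001, 0.0]
contact_force: [0.4, -0.7, 0.2]
gripper_width: 1.003
grasp_force: 0.0
time: 2.9
tool_pos: [0.5029, 0.0084, 0.2346]
tool_rot: [-0.001, 1.0, 0.005, 0.0]
contact_force: [0.2, -0.8, 0.2]
gripper_width: 0.996
grasp_force: 0.0
```

```bash
python3 -m inch '[[[0.004,-0.046,0],[0,0,0],1],[[0.004,-0.046,0],[0,0,0],1],[[0,0,0.04],[0,0,0],1],[[0,0,0.04],[0,0,0],1],[[0,0,0],[0,0,0],1],[[0,0,0],[0,0,0],1]]'
python3 - <<'E'
from h import *
im,_=manip.grab_frame("scene");cv2.imwrite("pics/s1.png",cv2.resize(im[120:250,200:400,::-1],None,fx=4,fy=4))
s=manip.state();print(s["tool_pos"],s["tool_rot"],w2px("scene",s["tool_pos"]+[0,0,-.025]))
E
```

```text
time: 3.5
tool_pos: [0.5108, 0.095, 0.1542]
tool_rot: [0.0, 1.0, 0.0, -0.001]
contact_force: [0.0, 0.4, 0.1]
gripper_width: 0.997
grasp_force: 0.0
[0.51203743 0.095027   0.15606249] [-3.50327655e-06  9.99999486e-01 -9.89711773e-05  1.00867259e-03] [[297.03015392 161.07339867]]
```

View pics/s1.png

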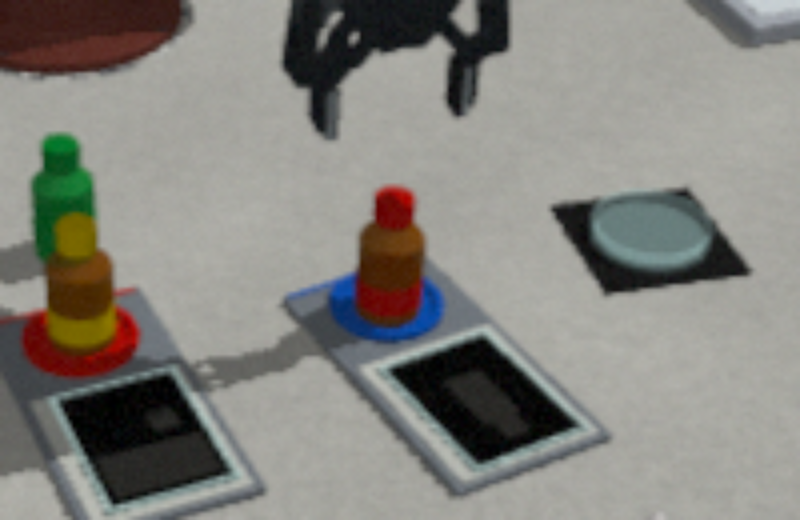

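The fingers straddle the red cap (395,210 in the crop), with the dish free to the right, so I'll go down and grip.

```bash
python3 -m inch '[[[0,-0.004,0.02],[0,0,0],1],[[0,0,0.025],[0,0,0],1],[[0,0,0.025],[0,0,0],1],[[0,0,0.018],[0,0,0],1],[[0,0,0],[0,0,0],1]]'; python3 -m inch '[[[0,0,0],[0,0,0],0],[[0,0,0],[0,0,0],0],[[0,0,0],[0,0,0],0],[[0,0,0],[0,0,0],0],[[0,0,0],[0,0,0],0],[[0,0,0],[0,0,0],0]]'
```

```text
time: 4.05
tool_pos: [0.511, 0.099, 0.0663]
tool_rot: [0.0, 1.0, -0.0, -0.001]
contact_force: [-0.3, 0.1, 0.3]
gripper_width: 0.998
grasp_force: 0.0
time: 4.65
tool_pos: [0.5131, 0.0998, 0.0692]
tool_rot: [-0.0, 1.0, 0.0, 0.002]
contact_force: [-0.9, 0.8, 5.7]
gripper_width: 0.488
grasp_force: 59.8
```

```bash
python3 -m inch '[[[0,0,-0.015],[0,0,0],0],[[0,0,-0.03],[0,0,0],0],[[0,0,-0.03],[0,0,0],0],[[0,0,0],[0,0,0],0]]'; python3 -m inch '[[[-0.002,-0.025,0],[0,0,0],0],[[-0.005,-0.04,0],[0,0,0],0],[[-0.005,-0.04,0],[0,0,0],0],[[-0.005,-0.04,0],[0,0,0],0],[[-0.005,-0.04,0],[0,0,0],0],[[-0.004,-0.04,0],[0,0,0],0],[[0,0,0],[0,0,0],0],[[0,0,0],[0,0,0],0]]'
python3 - <<'E'
from h import *
im,_=manip.grab_frame("scene");cv2.imwrite("pics/s2.png",cv2.resize(im[110:240,250:450,::-1],None,fx=4,fy=4))
s=manip.state();print(s["tool_pos"],s["gripper_width"],s["contact_force"])
E
```

```text
time: 5.05
tool_pos: [0.5145, 0.0998, 0.1476]
tool_rot: [-0.0, 1.0, 0.0, 0.005]
contact_force: [0.6, -0.5, -1.3]
gripper_width: 0.491
grasp_force: 61.1
time: 5.85
tool_pos: [0.4842, 0.325, 0.1404]
tool_rot: [0.001, 1.0, 0.001, -0.001]
contact_force: [0.4, -1.1, -1.5]
gripper_width: 0.488
grasp_force: 61.3
[0.48447171 0.32427346 0.14048027] 0.48699185272003315 [ 0.05479379 -0.45968586 -1.55167453]
```

View pics/s2.png

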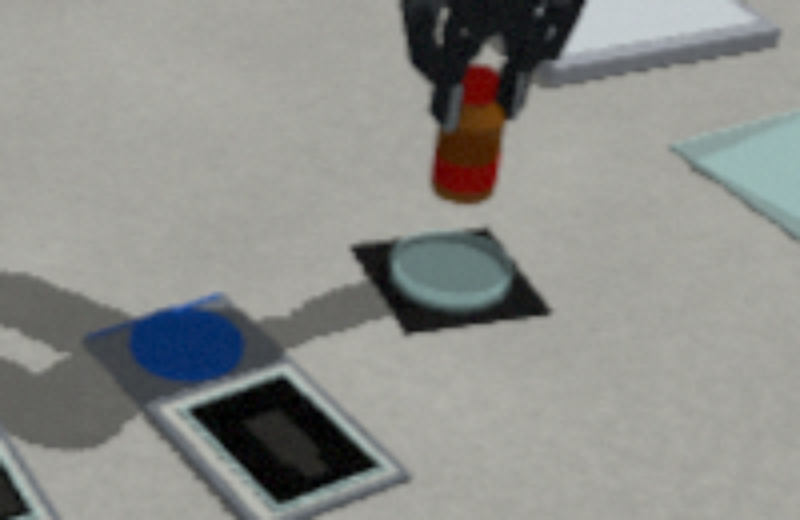

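The red bottle hangs just above the dish, and the blue coaster is now bare (crop 188,345). I'll check the tilt and measure the bare coaster and the dish mat.

```bash
python3 - <<'E'
from h import *
t=manip.state()["tool_pos"]
print((w2px("scene",[t+[0,0,-.058],t+[0,0,.037],t+[0,0,-.0]])-[250,110])*4)
for cam in("top","scene"):
    im,hsv,W=cloud(cam)
    m=cmask(hsv,"blue")&(W[...,2]<.022)&(W[...,1]>.03)
    w,e=ell(cam,m,.013);print(cam,w,e[1])
    if cam=="top": cv2.imwrite("pics/t2.png",cv2.resize(im[130:250,100:260,::-1],None,fx=5,fy=5)[:600])
E
```

```text
[[460.70481176 186.55346431]
 [480.78141712  70.63463507]
 [472.75044198 117.00408941]]
top [0.47419495 0.11717277] (2.7134926319122314, 11.915128707885742)
scene [0.51013221 0.10030449] (18.57499122619629, 28.335420608520508)
```

```bash
python3 -m inch '[[[0.003,0,0.03],[0,0,0],0],[[0,0,0.025],[0,0,0],0],[[0,0,0.008],[0,0,0],0],[[0,0,0],[0,0,0],0]]'
```

```text
time: 6.4
tool_pos: [0.4871, 0.3232, 0.0766]
tool_rot: [0.001, 1.0, -0.001, -0.002]
contact_force: [-1.1, -0.7, -1.5]
gripper_width: 0.488
grasp_force: 61.3
```

```bash
python3 -m inch '[[[0,0,0.005],[0,0,0],0],[[0,0,0.003],[0,0,0],0],[[0,0,0],[0,0,0],0]]'; python3 -m inch '[[[0,0,0.002],[0,0,0],0],[[0,0,0],[0,0,0],0]]'
```

```text
time: 6.7
tool_pos: [0.4884, 0.3247, 0.0709]
tool_rot: [-0.0, 1.0, -0.0, 0.0]
contact_force: [-0.3, 0.8, -1.0]
gripper_width: 0.488
grasp_force: 61.3
time: 6.9
tool_pos: [0.4881, 0.3247, 0.0685]
tool_rot: [-0.0, 1.0, 0.0, 0.0]
contact_force: [-1.0, -0.5, -1.9]
gripper_width: 0.49
grasp_force: 61.3
```

```bash
python3 -m inch '[[[0,0,0.002],[0,0,0],0],[[0,0,0],[0,0,0],0]]'; python3 -m inch '[[[0,0,0.002],[0,0,0],0],[[0,0,0],[0,0,0],0]]'
```

```text
time: 7.1
tool_pos: [0.4882, 0.3248, 0.0665]
tool_rot: [-0.0, 1.0, -0.0, 0.0]
contact_force: [-0.5, 0.6, -1.4]
gripper_width: 0.49
grasp_force: 61.4
time: 7.3
tool_pos: [0.4892, 0.325, 0.0663]
tool_rot: [-0.0, 1.0, 0.0, 0.001]
contact_force: [-1.4, -0.4, 6.8]
gripper_width: 0.493
grasp_force: 62.4
```

```bash
python3 -m inch '[[[0,0,0],[0,0,0],0.7],[[0,0,0],[0,0,0],1],[[0,0,0],[0,0,0],1],[[0,0,0],[0,0,0],1],[[0,0,-0.02],[0,0,0],1],[[0,0,-0.04],[0,0,0],1],[[0,0,-0.045],[0,0,0],1],[[0.003,0.045,0],[0,0,0],1]]'
python3 - <<'E'
from h import *
im,_=manip.grab_frame("scene");cv2.imwrite("pics/s3.png",cv2.resize(im[110:240,250:450,::-1],None,fx=4,fy=4))
E
```

```text
time: 8.1
tool_pos: [0.4949, 0.2838, 0.1779]
tool_rot: [-0.003, 1.0, 0.003, 0.007]
contact_force: [0.9, -0.7, 0.4]
gripper_width: 1.001
grasp_force: 0.0
```

View pics/s3.png

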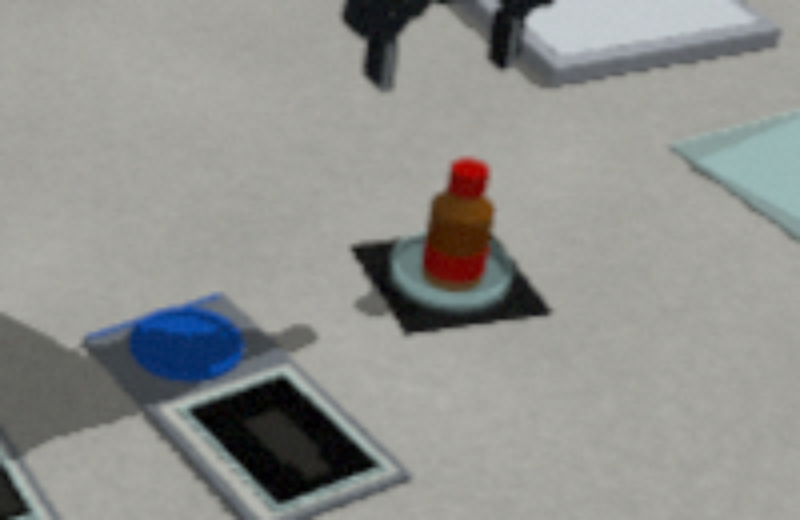

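Red stands upright in the dish (crop 457,250). While the arm is clear I'll use this known position to calibrate the cameras, then travel to blue.

```bash
python3 -m inch '[[[0.004,0.048,0],[0,0,0],1],[[0.004,0.048,0],[0,0,0],1],[[0.004,0.048,0],[0,0,0],1],[[0.004,0.048,0],[0,0,0],1],[[0.004,0.048,0],[0,0,0],1],[[0.004,0.048,0],[0,0,0],1],[[0.004,0.048,0],[0,0,0],1],[[0.004,0.048,0],[0,0,0],1]]'; python3 -m inch '[[[0.004,0.048,0],[0,0,0],1],[[0.004,0.048,0],[0,0,0],1],[[0.004,0.048,0],[0,0,0],1],[[0.004,0.048,0],[0,0,0],1],[[0,0.03,0],[0,0,0],1],[[0,0,0],[0,0,0],1]]'
python3 - <<'E'
from h import *
R=lambda a:np.round(a,4).tolist()
for cam in("top","scene"):
    im,hsv,W=cloud(cam)
    m=cmask(hsv,"red")&(abs(W[...,2]-.0985)<.006)&(W[...,1]>.25);print(cam,"red cap",m.sum(),R(W[m].mean(0)))
    m=cmask(hsv,"blue")&(W[...,2]<.022)&(W[...,1]>.03);w,e=ell(cam,m,.013);print("blue coaster",R(w),R(e[1]))
    m=cmask(hsv,"red")&(W[...,2]<.022)&(W[...,1]<-.05)&(W[...,1]>-.2);w,e=ell(cam,m,.013);print("red coaster",R(w),R(e[1]))
    m=cmask(hsv,"yellow")&(W[...,2]>.096)&(W[...,1]<-.05);print("yel cap",m.sum(),R(W[m].mean(0)))
    m=cmask(hsv,"blue")&(abs(W[...,2]-.102)<.006)&(W[...,1]<-.25);print("blue cap",m.sum(),R(W[m].mean(0)) if m.any() else "")
E
```

```text
time: 8.95
tool_pos: [0.5225, -0.1063, 0.1688]
tool_rot: [-0.0, 1.0, -0.0, -0.0]
contact_force: [-0.1, -0.6, -1.2]
gripper_width: 0.998
grasp_force: 0.0
time: 9.55
tool_pos: [0.5382, -0.33, 0.1685]
tool_rot: [0.0, 1.0, -0.002, -0.0]
contact_force: [-0.2, 0.4, 0.4]
gripper_width: 1.0
grasp_force: 0.0
top red cap 79 [0.4862, 0.3256, 0.1002]
blue coaster [0.504, 0.1022] [27.7763, 28.0271]
red coaster [0.472, -0.1123] [27.4626, 29.1802]
yel cap 97 [0.4768, -0.1209, 0.1151]
blue cap 0 
scene red cap 49 [0.4909, 0.3238, 0.0987]
blue coaster [0.51, 0.1002] [18.4763, 28.4711]
red coaster [0.4787, -0.1148] [19.0062, 29.1506]
yel cap 70 [0.5045, -0.1187, 0.1225]
blue cap 79 [0.5495, -0.3302, 0.1028]
```

```bash
python3 -m inch '[[[0.007,0,0],[0,0,0],1],[[0,0,0.03],[0,0,0],1],[[0,0,0.03],[0,0,0],1],[[0,0,0.03],[0,0,0],1],[[0,0,0.011],[0,0,0],1],[[0,0,0],[0,0,0],1],[[0,0,0],[0,0,0],0],[[0,0,0],[0,0,0],0]]'; python3 -m inch '[[[0,0,0],[0,0,0],0],[[0,0,0],[0,0,0],0],[[0,0,0],[0,0,0],0],[[0,0,0],[0,0,0],0]]'
```

```text
time: 10.45
tool_pos: [0.5474, -0.3271, 0.0708]
tool_rot: [0.001, 1.0, 0.0, 0.002]
contact_force: [-0.2, -0.5, 0.1]
gripper_width: 0.69
grasp_force: 0.0
time: 10.85
tool_pos: [0.5482, -0.3292, 0.0724]
tool_rot: [0.003, 1.0, -0.0, 0.003]
contact_force: [1.0, -3.5, 6.1]
gripper_width: 0.463
grasp_force: 56.0
```

```bash
python3 -m inch '[[[0,0,-0.01],[0,0,0],0],[[0,0,-0.02],[0,0,0],0],[[0,0,0],[0,0,0],0],[[0,0,0],[0,0,0],0]]'
python3 - <<'E'
from h import *
im,_=manip.grab_frame("scene");cv2.imwrite("pics/s4.png",cv2.resize(im[170:300,70:270,::-1],None,fx=4,fy=4))
t=manip.state()["tool_pos"];print(t,(w2px("scene",[t+[0,0,-.061],t+[0,0,.034]])-[70,170])*4)
E
```

```text
time: 11.25
tool_pos: [0.5462, -0.3264, 0.0989]
tool_rot: [0.0, 1.0, -0.0, 0.0]
contact_force: [-0.5, 0.8, -2.1]
gripper_width: 0.464
grasp_force: 55.5
[ 0.54566261 -0.32603753  0.09782944] [[295.53528803 236.85483881]
 [272.14673119 115.76414756]]
```

View pics/s4.png

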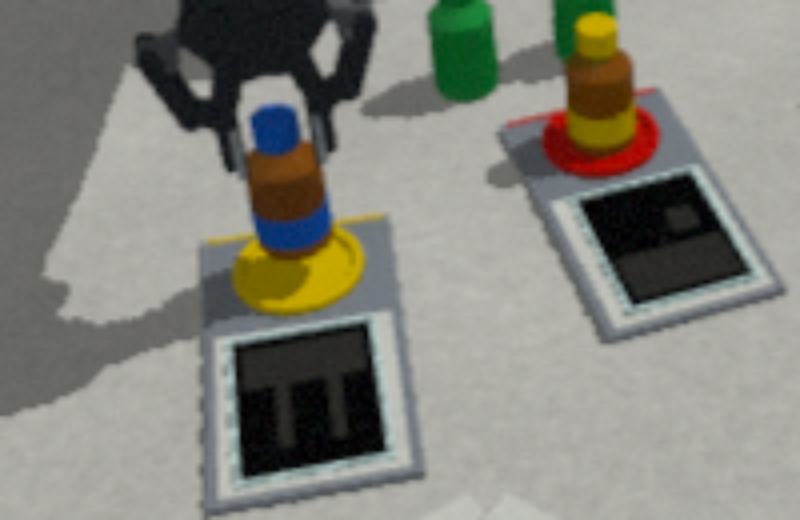

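Blue is held upright (crop 290,190) above the yellow coaster, so I'll lift over the others and carry it to the blue coaster.

```bash
python3 -m inch '[[[0,0,-0.03],[0,0,0],0],[[0,0,-0.04],[0,0,0],0],[[0,0,-0.03],[0,0,0],0],[[-0.003,-0.027,0],[0,0,0],0],[[-0.004,-0.04,0],[0,0,0],0],[[-0.004,-0.04,0],[0,0,0],0],[[-0.004,-0.04,0],[0,0,0],0],[[-0.004,-0.04,0],[0,0,0],0]]'; python3 -m inch '[[[-0.004,-0.04,0],[0,0,0],0],[[-0.004,-0.04,0],[0,0,0],0],[[-0.004,-0.04,0],[0,0,0],0],[[-0.004,-0.04,0],[0,0,0],0],[[-0.004,-0.04,0],[0,0,0],0],[[0,-0.04,0],[0,0,0],0],[[0,0,0],[0,0,0],0],[[0,0,0],[0,0,0],0]]'
python3 - <<'E'
from h import *
R=lambda a:np.round(a,4).tolist()
for cam in("top","scene"):
    im,hsv,W=cloud(cam)
    m=cmask(hsv,"yellow")&(W[...,2]<.022)&(W[...,1]<-.2)
    w,e=ell(cam,m,.013);print("yellow coaster",R(w),R(e[1]))
    m=cmask(hsv,"yellow")&(abs(W[...,2]-.102)<.006)&(W[...,1]>-.2);print("yel cap",m.sum(),R(W[m].mean(0)) if m.any() else "")
print(manip.state()["tool_pos"])
E
```

```text
time: 12.1
tool_pos: [0.5259, -0.1376, 0.1967]
tool_rot: [-0.001, 1.0, -0.0, -0.001]
contact_force: [1.1, 0.5, -1.8]
gripper_width: 0.459
grasp_force: 55.7
time: 12.9
tool_pos: [0.5063, 0.1011, 0.1971]
tool_rot: [0.0, 1.0, 0.001, -0.001]
contact_force: [0.0, 0.6, -1.2]
gripper_width: 0.461
grasp_force: 55.4
yellow coaster [0.5398, -0.3282] [28.3633, 29.3981]
yel cap 69 [0.4722, -0.111, 0.1035]
yellow coaster [0.5445, -0.328] [23.1842, 33.8452]
yel cap 66 [0.4772, -0.1127, 0.1025]
[0.50671518 0.09983054 0.19749301]
```

```bash
python3 -m inch '[[[0,0,0.035],[0,0,0],0],[[0,0,0.04],[0,0,0],0],[[0,0,0.03],[0,0,0],0],[[0,0,0.012],[0,0,0],0],[[0,0,0],[0,0,0],0],[[0,0,0.003],[0,0,0],0],[[0,0,0],[0,0,0],0]]'; python3 -m inch '[[[0,0,0.002],[0,0,0],0],[[0,0,0],[0,0,0],0]]';python3 -m inch '[[[0,0,0.002],[0,0,0],0],[[0,0,0],[0,0,0],0]]'
```

```text
time: 13.7
tool_pos: [0.5085, 0.1004, 0.0801]
tool_rot: [-0.0, 1.0, -0.0, 0.002]
contact_force: [0.4, 0.1, -1.0]
gripper_width: 0.456
grasp_force: 55.6
time: 13.9
tool_pos: [0.5077, 0.1006, 0.0772]
tool_rot: [-0.0, 1.0, -0.0, 0.001]
contact_force: [-0.1, 0.0, -1.3]
gripper_width: 0.452
grasp_force: 55.6
time: 14.1
tool_pos: [0.507, 0.1007, 0.0743]
tool_rot: [-0.0, 1.0, 0.0, -0.0]
contact_force: [0.3, 0.1, -1.2]
gripper_width: 0.462
grasp_force: 55.6
```

```bash
python3 -m inch '[[[0,0,0.002],[0,0,0],0],[[0,0,0],[0,0,0],0]]'; python3 -m inch '[[[0,0,0.001],[0,0,0],0],[[0,0,0],[0,0,0],0]]';python3 -m inch '[[[0,0,0.001],[0,0,0],0],[[0,0,0],[0,0,0],0]]'
```

```text
time: 14.3
tool_pos: [0.5075, 0.1007, 0.0726]
tool_rot: [-0.0, 1.0, -0.0, 0.0]
contact_force: [0.8, -0.2, 0.6]
gripper_width: 0.46
grasp_force: 56.2
time: 14.5
tool_pos: [0.5079, 0.1007, 0.0725]
tool_rot: [-0.0, 1.0, -0.0, 0.001]
contact_force: [0.1, 0.4, 4.8]
gripper_width: 0.462
grasp_force: 57.8
time: 14.7
tool_pos: [0.5082, 0.1008, 0.0724]
tool_rot: [-0.0, 1.0, -0.0, 0.001]
contact_force: [-1.9, 0.6, 10.2]
gripper_width: 0.46
grasp_force: 59.7
```

```bash
python3 -m inch '[[[0,0,0],[0,0,0],0.7],[[0,0,0],[0,0,0],1],[[0,0,0],[0,0,0],1],[[0,0,0],[0,0,0],1],[[0,0,-0.02],[0,0,0],1],[[0,0,-0.04],[0,0,0],1],[[0,0,-0.04],[0,0,0],1],[[0,0.02,0],[0,0,0],1]]'; python3 -m inch '[[[-0.008,0.045,0],[0,0,0],1],[[-0.008,0.045,0],[0,0,0],1],[[-0.008,0.045,0],[0,0,0],1],[[-0.008,0.045,0],[0,0,0],1],[[0,0.012,0],[0,0,0],1],[[0,0,0],[0,0,0],1]]'
python3 - <<'E'
from h import *
im,_=manip.grab_frame("scene");cv2.imwrite("pics/s5.png",cv2.resize(im[130:260,170:370,::-1],None,fx=4,fy=4))
print(manip.state()["tool_pos"])
E
```

```text
time: 15.5
tool_pos: [0.5108, 0.0817, 0.1773]
tool_rot: [-0.0, 1.0, 0.001, 0.006]
contact_force: [0.4, -0.3, 1.0]
gripper_width: 1.001
grasp_force: 0.0
time: 16.1
tool_pos: [0.4748, -0.1127, 0.1702]
tool_rot: [-0.0, 1.0, -0.002, -0.0]
contact_force: [0.2, 1.1, -0.3]
gripper_width: 0.999
grasp_force: 0.0
[ 0.47496649 -0.11141008  0.17008365]
```

View pics/s5.png

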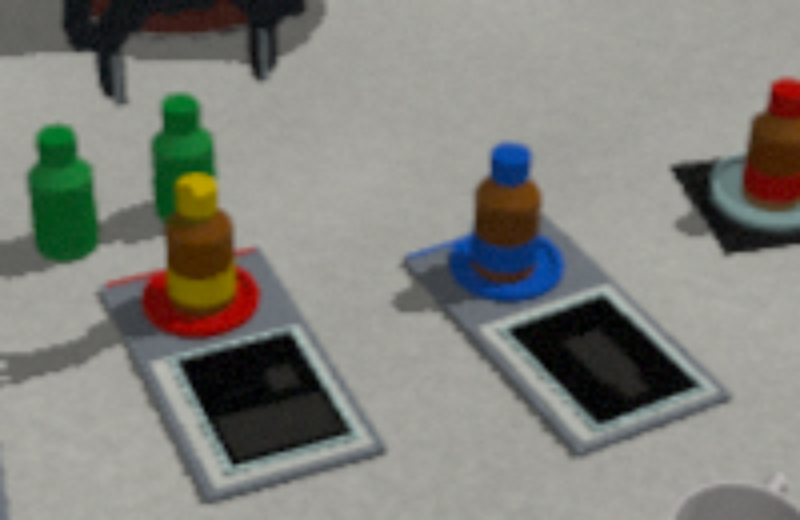

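Blue stands upright inside its coaster (crop 507,265). Yellow is on red (crop 200,270), so I'll grasp it.

```bash
python3 -m inch '[[[0,0,0.03],[0,0,0],1],[[0,0,0.03],[0,0,0],1],[[0,0,0.03],[0,0,0],1],[[0,0,0.014],[0,0,0],1],[[0,0,0],[0,0,0],1],[[0,0,0],[0,0,0],0],[[0,0,0],[0,0,0],0],[[0,0,0],[0,0,0],0]]'; python3 -m inch '[[[0,0,0],[0,0,0],0],[[0,0,0],[0,0,0],0],[[0,0,0],[0,0,0],0],[[0,0,-0.01],[0,0,0],0],[[0,0,-0.02],[0,0,0],0],[[0,0,0],[0,0,0],0]]'
```

```text
time: 16.95
tool_pos: [0.4763, -0.1117, 0.0682]
tool_rot: [0.0, 1.0, -0.0, 0.002]
contact_force: [-0.4, 3.5, 15.8]
gripper_width: 0.514
grasp_force: 24.8
time: 17.55
tool_pos: [0.4772, -0.1123, 0.0999]
tool_rot: [0.001, 1.0, -0.0, 0.003]
contact_force: [0.7, -0.0, -0.7]
gripper_width: 0.49
grasp_force: 60.9
```

```bash
python3 -m inch '[[[0,0,-0.04],[0,0,0],0],[[0,0,-0.03],[0,0,0],0],[[0.01,0.03,0],[0,0,0],0],[[0.012,0.04,0],[0,0,0],0],[[0.012,0.04,0],[0,0,0],0],[[0.012,0.04,0],[0,0,0],0],[[0.012,0.04,0],[0,0,0],0],[[0.007,0.026,0],[0,0,0],0]]'; python3 -m inch '[[[0,0,0],[0,0,0],0],[[0,0,0],[0,0,0],0]]'
python3 - <<'E'
from h import *
R=lambda a:np.round(a,4).tolist()
im,hsv,W=cloud("scene")
m=cmask(hsv,"red")&(W[...,2]<.022)&(W[...,1]<-.05)&(W[...,1]>-.2);w,e=ell("scene",m,.013);print("red coaster",R(w),R(e[1]))
cv2.imwrite("pics/s6.png",cv2.resize(im[170:300,70:270,::-1],None,fx=4,fy=4))
t=manip.state()["tool_pos"];print(t,(w2px("scene",[t+[0,0,-.061],t+[0,0,.034]])-[70,170])*4)
E
```

```text
time: 18.35
tool_pos: [0.5401, -0.3301, 0.1657]
tool_rot: [0.0, 1.0, -0.001, -0.0]
contact_force: [-0.6, 0.8, -0.6]
gripper_width: 0.49
grasp_force: 61.4
time: 18.55
tool_pos: [0.5396, -0.3275, 0.1655]
tool_rot: [-0.001, 1.0, -0.001, -0.001]
contact_force: [-0.5, -0.0, -0.4]
gripper_width: 0.489
grasp_force: 61.4
red coaster [0.4788, -0.1147] [19.0599, 29.5974]
[ 0.53958029 -0.32677575  0.16556539] [[276.5198619  146.06338744]
 [251.26563631  15.734644  ]]
```

View pics/s6.png

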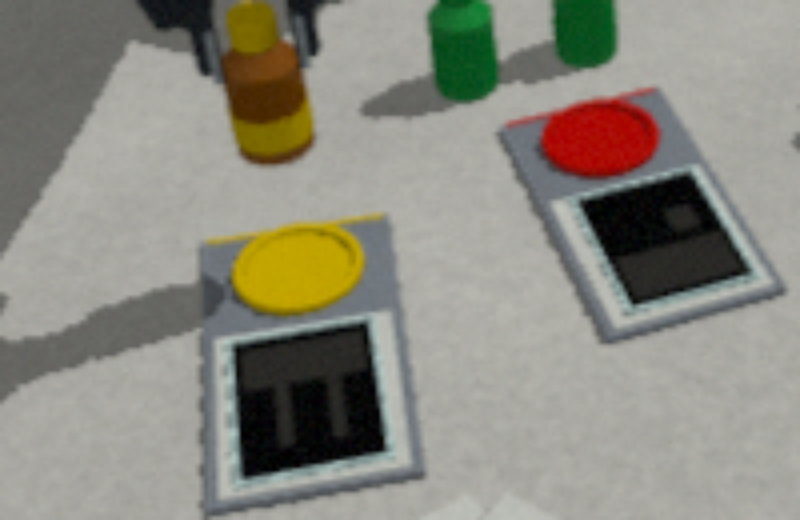

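Yellow hangs upright just behind and above its empty coaster (crop 298,267), so I'll lower it.

```bash
python3 -m inch '[[[0.003,0,0.03],[0,0,0],0],[[0,0,0.035],[0,0,0],0],[[0,0,0.015],[0,0,0],0],[[0,0,0.008],[0,0,0],0],[[0,0,0],[0,0,0],0],[[0,0,0.003],[0,0,0],0],[[0,0,0],[0,0,0],0]]'; python3 -m inch '[[[0,0,0.002],[0,0,0],0],[[0,0,0],[0,0,0],0]]'; python3 -m inch '[[[0,0,0.002],[0,0,0],0],[[0,0,0],[0,0,0],0]]'
```

```text
time: 19.3
tool_pos: [0.5438, -0.328, 0.0769]
tool_rot: [0.001, 1.0, -0.0, 0.001]
contact_force: [-0.6, 0.1, -1.3]
gripper_width: 0.493
grasp_force: 61.4
time: 19.5
tool_pos: [0.5432, -0.3276, 0.0739]
tool_rot: [0.0, 1.0, -0.0, 0.0]
contact_force: [-0.5, -0.6, -2.2]
gripper_width: 0.493
grasp_force: 61.4
time: 19.7
tool_pos: [0.5429, -0.3274, 0.0711]
tool_rot: [-0.0, 1.0, -0.0, -0.0]
contact_force: [0.4, 0.1, -1.7]
gripper_width: 0.485
grasp_force: 61.4
```

```bash
python3 -m inch '[[[0,0,0.002],[0,0,0],0],[[0,0,0],[0,0,0],0]]'; python3 -m inch '[[[0,0,0.001],[0,0,0],0],[[0,0,0],[0,0,0],0]]'; python3 -m inch '[[[0,0,0.001],[0,0,0],0],[[0,0,0],[0,0,0],0]]'
```

```text
time: 19.9
tool_pos: [0.5429, -0.3274, 0.069]
tool_rot: [-0.0, 1.0, -0.0, -0.0]
contact_force: [-0.2, -0.1, -1.5]
gripper_width: 0.494
grasp_force: 61.4
time: 20.1
tool_pos: [0.5433, -0.3274, 0.0689]
tool_rot: [0.0, 1.0, -0.0, 0.0]
contact_force: [-0.2, 1.1, 1.5]
gripper_width: 0.489
grasp_force: 61.9
time: 20.3
tool_pos: [0.5436, -0.3275, 0.0689]
tool_rot: [0.0, 1.0, -0.0, 0.001]
contact_force: [-1.8, 2.4, 6.5]
gripper_width: 0.489
grasp_force: 62.5
```

```bash
python3 -m inch '[[[0,0,0],[0,0,0],0.7],[[0,0,0],[0,0,0],1],[[0,0,0],[0,0,0],1],[[0,0,0],[0,0,0],1],[[0,0,-0.02],[0,0,0],1],[[0,0,-0.04],[0,0,0],1],[[0,0,-0.045],[0,0,0],1],[[0,-0.02,0],[0,0,0],1]]'; python3 -m inch '[[[-0.004,-0.048,0],[0,0,0],1],[[-0.004,-0.048,0],[0,0,0],1],[[-0.004,-0.048,0],[0,0,0],1],[[-0.004,-0.048,0],[0,0,0],1],[[-0.004,-0.048,0],[0,0,0],1],[[-0.004,-0.048,0],[0,0,0],1],[[-0.004,-0.048,0],[0,0,0],1],[[-0.004,-0.048,0],[0,0,0],1]]'; python3 -m inch '[[[-0.004,-0.048,0],[0,0,0],1],[[-0.004,-0.048,0],[0,0,0],1],[[-0.004,-0.048,0],[0,0,0],1],[[-0.004,-0.048,0],[0,0,0],1],[[-0.004,-0.048,0],[0,0,0],1],[[0,0,0],[0,0,0],1],[[0,0,0],[0,0,0],1]]'
```

```text
time: 21.1
tool_pos: [0.5465, -0.3114, 0.1811]
tool_rot: [0.005, 1.0, -0.001, 0.006]
contact_force: [0.0, 0.3, 1.1]
gripper_width: 0.997
grasp_force: 0.0
time: 21.9
tool_pos: [0.5103, 0.0786, 0.1721]
tool_rot: [-0.0, 1.0, -0.0, 0.0]
contact_force: [0.5, -0.6, 0.0]
gripper_width: 1.001
grasp_force: 0.0
time: 22.6
tool_pos: [0.4903, 0.3175, 0.1716]
tool_rot: [0.0, 1.0, 0.001, -0.0]
contact_force: [-1.2, 0.4, 0.0]
gripper_width: 0.998
grasp_force: 0.0
```

```bash
python3 -m inch '[[[-0.002,-0.007,0],[0,0,0],1],[[0,0,0.03],[0,0,0],1],[[0,0,0.03],[0,0,0],1],[[0,0,0.03],[0,0,0],1],[[0,0,0.017],[0,0,0],1],[[0,0,0],[0,0,0],1],[[0,0,0],[0,0,0],0],[[0,0,0],[0,0,0],0]]'; python3 -m inch '[[[0,0,0],[0,0,0],0],[[0,0,0],[0,0,0],0],[[0,0,0],[0,0,0],0],[[0,0,0],[0,0,0],0],[[0,0,-0.01],[0,0,0],0],[[0,0,-0.03],[0,0,0],0],[[0,0,-0.04],[0,0,0],0],[[0,0,-0.04],[0,0,0],0]]'
python3 - <<'E'
from h import *
im,_=manip.grab_frame("scene");cv2.imwrite("pics/s7.png",cv2.resize(im[90:290,110:410,::-1],None,fx=2.6,fy=2.6))
print(manip.state()["tool_pos"])
E
```

```text
time: 23.4
tool_pos: [0.4905, 0.3241, 0.0675]
tool_rot: [-0.001, 1.0, -0.0, 0.002]
contact_force: [-0.5, -0.7, 0.3]
gripper_width: 0.694
grasp_force: 0.0
time: 24.2
tool_pos: [0.488, 0.3228, 0.1859]
tool_rot: [0.001, 1.0, -0.0, -0.001]
contact_force: [0.5, -0.4, -1.9]
gripper_width: 0.464
grasp_force: 55.3
[0.49192892 0.32483213 0.19528121]
```

View pics/s7.png

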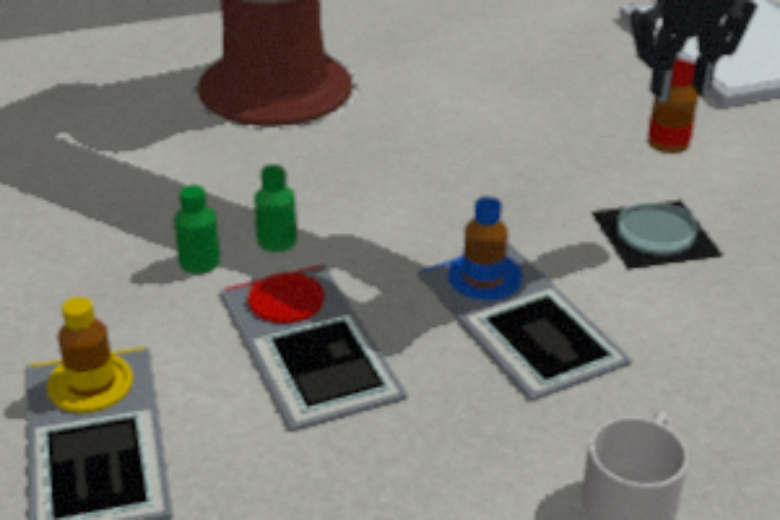

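Yellow and blue are home, and red is lifted clear of the dish. I'll carry it over to the red coaster (crop 287,297).

```bash
python3 -m inch '[[[-0.001,0.03,0],[0,0,0],0],[[-0.001,0.045,0],[0,0,0],0],[[-0.001,0.045,0],[0,0,0],0],[[-0.001,0.045,0],[0,0,0],0],[[-0.001,0.045,0],[0,0,0],0],[[-0.001,0.045,0],[0,0,0],0],[[-0.001,0.045,0],[0,0,0],0],[[-0.001,0.045,0],[0,0,0],0]]'; python3 -m inch '[[[-0.002,0.045,0],[0,0,0],0],[[-0.002,0.045,0],[0,0,0],0],[[0,0,0],[0,0,0],0],[[0,0,0],[0,0,0],0]]'
```

```text
time: 25.05
tool_pos: [0.4801, -0.0232, 0.1853]
tool_rot: [0.0, 1.0, 0.0, -0.0]
contact_force: [1.4, -0.9, -1.3]
gripper_width: 0.464
grasp_force: 55.3
time: 25.45
tool_pos: [0.4764, -0.1121, 0.1851]
tool_rot: [-0.0, 1.0, -0.001, -0.0]
contact_force: [-0.3, -0.4, -1.8]
gripper_width: 0.464
grasp_force: 55.1
```

```bash
python3 -m inch '[[[0,0.001,0.03],[0,0,0],0],[[0,0,0.04],[0,0,0],0],[[0,0,0.023],[0,0,0],0],[[0,0,0.01],[0,0,0],0],[[0,0,0],[0,0,0],0],[[0,0,0.002],[0,0,0],0],[[0,0,0],[0,0,0],0]]'; python3 -m inch '[[[0,0,0.002],[0,0,0],0],[[0,0,0],[0,0,0],0]]'; python3 -m inch '[[[0,0,0.002],[0,0,0],0],[[0,0,0],[0,0,0],0]]'
```

```text
time: 26.15
tool_pos: [0.4782, -0.1125, 0.082]
tool_rot: [0.001, 1.0, 0.0, 0.001]
contact_force: [0.7, -0.5, -1.8]
gripper_width: 0.465
grasp_force: 55.4
time: 26.35
tool_pos: [0.4775, -0.1126, 0.079]
tool_rot: [0.0, 1.0, -0.0, 0.001]
contact_force: [0.7, -0.5, -0.7]
gripper_width: 0.461
grasp_force: 55.4
time: 26.55
tool_pos: [0.4769, -0.1124, 0.0762]
tool_rot: [-0.0, 1.0, -0.0, -0.0]
contact_force: [-0.9, -0.1, -2.5]
gripper_width: 0.463
grasp_force: 55.4
```

```bash
python3 -m inch '[[[0,0,0.002],[0,0,0],0],[[0,0,0],[0,0,0],0]]'; python3 -m inch '[[[0,0,0.002],[0,0,0],0],[[0,0,0],[0,0,0],0]]'; python3 -m inch '[[[0,0,0.001],[0,0,0],0],[[0,0,0],[0,0,0],0]]'
```

```text
time: 26.75
tool_pos: [0.4768, -0.1124, 0.0739]
tool_rot: [-0.0, 1.0, -0.0, -0.0]
contact_force: [-0.7, -0.4, -1.2]
gripper_width: 0.459
grasp_force: 55.4
time: 26.95
tool_pos: [0.4772, -0.1125, 0.0724]
tool_rot: [0.0, 1.0, -0.0, 0.0]
contact_force: [-0.8, -0.9, -0.6]
gripper_width: 0.464
grasp_force: 55.7
time: 27.15
tool_pos: [0.4778, -0.1126, 0.0722]
tool_rot: [0.0, 1.0, -0.0, 0.001]
contact_force: [0.2, 1.0, 2.6]
gripper_width: 0.46
grasp_force: 57.2
```

Contact confirmed, so I'll release and retreat upwards.

```bash
python3 -m inch '[[[0,0,0],[0,0,0],0.7],[[0,0,0],[0,0,0],1],[[0,0,0],[0,0,0],1],[[0,0,0],[0,0,0],1],[[0,0,-0.02],[0,0,0],1],[[0,0,-0.04],[0,0,0],1],[[0,0,-0.045],[0,0,0],1],[[0,0,-0.045],[0,0,0],1]]'; python3 -m inch '[[[0,-0.045,-0.02],[0,0,0],1],[[0,-0.045,0],[0,0,0],1],[[0,-0.045,0],[0,0,0],1],[[0,-0.045,0],[0,0,0],1],[[0,-0.045,0],[0,0,0],1],[[0,-0.045,0],[0,0,0],1],[[0,0,0],[0,0,0],1],[[0,0,0],[0,0,0],1]]'
python3 - <<'E'
from h import *
R=lambda a:np.round(a,4).tolist()
for cam in("top","scene"):
    im,hsv,W=cloud(cam)
    for c,y in(("red",-.113),("yellow",-.328),("blue",.101)):
        r=abs(W[...,1]-y)<.08
        m=cmask(hsv,c)&r&(abs(W[...,2]-.102)<.006);q=cmask(hsv,c)&r&(W[...,2]<.022);w,e=ell(cam,q,.013)
        print(cam,c,"cap",m.sum(),R(W[m].mean(0)) if m.any() else "","coaster",R(w))
cv2.imwrite("pics/s8.png",cv2.resize(im[90:290,110:410,::-1],None,fx=2.6,fy=2.6))
E
```

```text
time: 27.95
tool_pos: [0.4764, -0.1122, 0.2224]
tool_rot: [-0.0, 1.0, -0.0, -0.001]
contact_force: [0.5, 0.4, 0.2]
gripper_width: 1.002
grasp_force: 0.0
time: 28.75
tool_pos: [0.4767, 0.1583, 0.241]
tool_rot: [0.0, 1.0, 0.001, -0.0]
contact_force: [-0.3, -0.1, -0.6]
gripper_width: 1.001
grasp_force: 0.0
top red cap 91 [0.4742, -0.1132, 0.1037] coaster [0.4713, -0.1127]
top yellow cap 91 [0.54, -0.3263, 0.1035] coaster [0.5397, -0.327]
top blue cap 37 [0.508, 0.0997, 0.104] coaster [0.5259, 0.1078]
scene red cap 64 [0.4799, -0.1143, 0.1021] coaster [0.4794, -0.1144]
scene yellow cap 84 [0.5447, -0.3265, 0.103] coaster [0.544, -0.3276]
scene blue cap 53 [0.5099, 0.0983, 0.1025] coaster [0.5099, 0.1002]
```

View pics/s8.png

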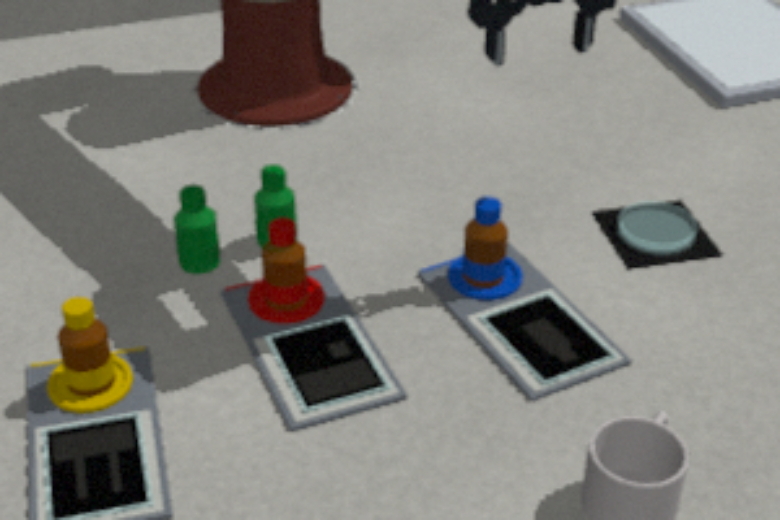

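All three bottles stand upright within a few mm of their own coasters' centres (crop: yellow 85,360; red 285,270; blue 487,250). The negatives and the green look-alikes haven't moved.

```bash
python3 -c "
from plant import manip
print(manip.job_done())"
```

```text
the job is handed in; nothing more can be done
None
```

The job is handed in: in the last pictures each bottle stands upright inside the coaster of its own cap colour, the dish is empty again, and the negatives and green look-alikes look undisturbed, at about 29 s of the 104 s allowed.

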